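# Shut the key tin and stand it on edge against the boxes

### The arm

A 6-joint arm with a two-finger parallel gripper is mounted at the origin on the work surface. World frame = base frame: x ahead of the robot, y to its left, z up, the work surface at z = 0. Lengths are in m, angles in degrees, forces in N, time in s.
With the tool pointing down it reaches from about 0.325 to 0.75 m from the base axis. Payload 7.6 kg.
Tool frame: the origin (TCP) lies at the very end of the fingers, on their centre line; the grasp point (between the pads) lies bot.pinch_z behind it (bot.pinch_z is the distance from the TCP to the grasp point, in m); z points along the fingers, y is the line along which they close (so a half turn about z gives the same grasp; the last joint's range is limited). The gripper opens to 85 mm and grips with 20 to 120 N. Pads are 22 mm wide; open, the fingers measure 114 mm over their backs; the gripper's body (76 mm by 85 mm) begins 54 mm behind the grasp point. The pads swing forward as they close: fully open they stand 13 mm farther back than shut.
Start: joints at [-67.34, 2.991, 80.254, -0, 96.75, -4.028], TCP at [0.236, -0.469, 0.231] pointing down, gripper open.
Joint ranges: [-166.34, 166.34], [-52.06, 124.39], [6.96, 135.62], [-60.46, 240.46], [14.63, 156.25], [-167.68, 167.68]. Speed limits (degrees/s): [147.25, 147.25, 172.46, 180, 180, 180].

### API

Orientations are given as a 3x3 rotation matrix whose columns are the frame's x, y, z axes.
In Python, from station import bot, imaging, ticket, models gives the robot as it stands.
- The arm moves only by the shell command python3 -m creep 'ROWS' [OPENING]. ROWS is text: rows parted by semicolons, each of 4 numbers parted by spaces: the shift along the world's x, y, z in mm, then the turn about the world's z in rad. In form: tx ty tz turn; .... A call has 1 to 5 rows; each row shifts and turns the commanded pose from where the row before left it; what a row does not reach is not made up. A row lasts 1/8 s, in which the tool goes at most 62.5 mm and 10.7 degrees, less where a joint would pass 70% of its speed; a pose out of reach is approached as far as the arm can. A call is refused whole if a number of a shift passes 62.5 or a number of a turn 0.188, either way. A call with a gripper value outside its range is refused whole. OPENING is the closure, from 0 (fully open) to 1 (shut), set as the call begins (- or left out, the last holds). The fingers move at their own pace and stop on an object; the grip force is fixed at half the most. Time passes only in rows, so rows that do not move let the fingers close. It gives the time, the measured TCP pose, the force, the opening and the grip force at its end, in the units of the state.
- bot.observe(): the state, without advancing time (a new reading comes with each control period).
- imaging.grab_frame(name): name is "side" or "top" or "wrist"; returns a dict with "frame" (480x640x3 uint8, blue, green, red), "camera_matrix" (3x3 intrinsics, pixels), "k1" (the pictures are not rectified: a ray, as slopes to the right and down, at radius r is drawn at 1 + k1 r^2 times it, then the intrinsics apply), "position" and "rotation" of the camera in the world. Camera axes: x right, y up, looking along -z (the intrinsics and any distortion apply to the point x, -y, -z); pixel columns grow to the right and rows downward; lengths in m; the calibration is good to about 2 mm. A picture is of the moment at which its call begins. There is no depth.
- ticket.close_job(): hands the job in; it is judged then, once.
Trained networks look in the newest picture that a camera, given by its name, has taken for a name from the list of things; names that differ only in an ending like _2 or _b are one class to them, and where a whole thing is asked for, a point or a joint stands for the part that bears it (a point fixed in the world has none). Each returns a list of dicts, best first, with "conf" (0 to 1); they miss things now and then, are a little off and sometimes report something else, mostly with a low value. They report only what shows in the picture. A call takes as long as a camera call. They do not tell look-alikes from the thing itself.
- models.cut_out(label, camera): "region" (480x640 bool, what is visible of it) and "extent" ([left, top, width, height] in pixels, round what is visible of it).
The state is a dict: "clock": time; "joint_pos": joint angles; "qvel": joint speeds; "tau": joint torques, N m; "eef_pos": TCP position; "orientation": TCP orientation; "ft_force": force on the tool from outside, world axes, zero at the start; "moment": the same for the moment, N m; "opening": opening from 0.0 (shut) to 1.0 (fully open); "gripper_force": force on a finger pad.
Only numpy, scipy, OpenCV 4.12 (cv2) and the standard library are available. Lean on these libraries where they do the work, as an engineer would, in place of code of your own. Each camera call takes 0.05 s, during which the arm holds its last target. There are 200 camera calls.

### The job

The key tin lies flat on the wooden case with its lid ajar and its latch side sticking out over the case's edge. Press the lid fully shut first, so that it snaps and no key falls out, then tip the tin up so that it stands upright on its hinge edge on the wooden case, and push it back until it stands with its lid close against the two stacked boxes. Leave the things around it where they are.

Things in the scene. Friction and masses are not known exactly. Their poses are not given: they have to be found in the camera images.
- tin: Flat aluminium key tin, loose, 100 mm (x) by 150 mm (y) by 35 mm high when shut, about 0.45 kg. Origin: centre of its underside; x to its hinge side (away from the robot), -x to its latch side, z up through the lid. Its latch side overhangs the case's front edge by 28 to 40 mm, 45 mm above the shelf; pressed down out there it tips. Standing as wanted, its x points straight down.
- tin_foot (a point): Middle of the tin's lower hinge-side edge (tin x = +50 mm, z = 0): the edge about which it is tipped up.
- tin_front (a point): Middle of the tin's lower latch-side edge (tin x = -50 mm, z = 0), the overhanging one.
- tin_top (a point): Centre of the tin's lid face when shut, fixed to the tin's bottom part (tin z = 35 mm).
- lid (a joint): Opening angle of the tin's lid, rad: 0 fully shut, 0.25 to 0.45 at the start. Hinge along tin y at tin x = +50, z = 27 mm; the lid is a plate 100 x 150 x 8 mm above it. It stays where it is left; over the last 0.07 rad a snap catch must be pressed past (some 5 N at mid-lid) and then holds. The slide latch on its front is decoration and needs no working.
- lid_edge (a point): Middle of the lid's upper edge on the latch side, 100 mm from the hinge; it moves with the lid.
- case: Closed flat wooden case, 140 mm (its x) by 440 mm (its y) by 45 mm high, fixed to the shelf. Origin: centre of its underside; x points from its front edge to the stack of boxes. Its top, at z = 45 mm, is where the tin lies and must stand.
- stack: Two lidded translucent boxes stacked, fixed, together 208 mm deep (its x), 408 mm wide (its y) and 150 mm high, just behind the case (5 mm gap). Origin: on the shelf under the middle of its flat front face, which is the plane x = 0 of its frame; x points into the boxes.
- egg_cup: Wooden egg cup, 48 mm wide, 62 mm high, loose, standing on one end of the case. Origin: centre of its underside. Leave alone.
- bell: Steel hand bell, 56 mm wide, 73 mm high, loose, standing on the other end of the case. Origin: centre of its underside. Leave alone.
- salt_pig: White ceramic salt pig, 112 mm wide, 132 mm high, loose, on the shelf. Origin: centre of its underside. Leave alone.
- hanger: Black plastic hanger with a steel hook, 412 mm by 190 mm by 12 mm, loose, lying on a shoebox. Origin: middle of its long bar. Leave alone.
- cream_jar: Glass jar with an aluminium cap, 64 mm wide, 50 mm high, loose, on the shelf. Origin: centre of its underside. Leave alone.
- shoe_brush: Wooden shoe brush, 160 mm by 50 mm by 42 mm, loose, on the shelf. Origin: centre of its underside. Leave alone.
Not all that is in view belongs to the job. There is more than one size of the tin; the one meant has the size given above.

How it is judged (in metres and radians):
On the way, in this order (a step that is already met when the one before it is completed fails the run):
1. the lid is pressed fully shut while the tin still lies flat on the case (value of joint lid below 0.035 rad and angle between tin's own z axis and vertical below 0.1 rad and z of tin in the frame of case above 0.04 m), for 0.2 s.
2. the tin stands upright on its hinge edge on the case, lid shut (value of joint lid below 0.05 rad and angle between tin's own x axis and vertical above 3 rad and z of tin_foot in the frame of case between 0.04 and 0.055 m), for 0.2 s.
At the end, for the whole second after the job is handed in: The tin stands still on its hinge edge on the case, latch side up, upright within 0.14 rad, lid shut (below 0.05 rad), lid face turned to the boxes within 0.2 rad and its middle within 15 mm of the front of the stack; nothing around it moved over 30 mm (all of step 2 and contact force between tin and case above 1 N and x of tin_top in the frame of stack above -0.015 m and angle between the z axis of tin and the x axis of stack, either way round below 0.2 rad and linear speed of tin below 0.02 m/s and angular speed of tin below 0.1 rad/s); the robot touches nothing.
It fails at once if a bystander is moved by more than 30 mm (distance of any of egg_cup, bell, salt_pig, hanger, cream_jar, shoe_brush from where it was at the start of the episode above 0.03 m).
It fails at once if the tin falls off the wooden case (height (world z) of tin below 0.03 m).
It also fails if it takes over 64 s, if anything falls off the work surface, if the arm or the gripper's body presses on something with over 40 N, if the wrist force passes 120 N, or if a joint passes its speed limit or range.

## Working session

There is one attempt and no reset: what is moved stays moved. The work goes in short steps, Python scripts to look and compute and a shell command to move; the robot and the scene stay as the last step left them, time stands still between calls to the robot, and variables do not carry over. Pictures are saved under pics/ and viewed, at most 10 in all, crops included, and the job is handed in when it is done.

```bash
mkdir -p pics; cat > h.py <<'E'
import numpy as np, cv2
from station import bot, imaging, ticket, models
def grab(n,f=None):
    g=imaging.grab_frame(n)
    if f: cv2.imwrite('pics/'+f,g['frame'])
    return g
def K(g): return np.array(g['camera_matrix']),np.array([g['k1'],0,0,0,0.])
def rays(g,px):
    k,d=K(g)
    # iterate undistort
    p=(np.array(px,float).reshape(-1,2)-k[:2,2])/[k[0,0],k[1,1]]
    u=p.copy()
    for _ in range(30): u=p/(1+g['k1']*(u**2).sum(1,keepdims=True))
    r=np.c_[u[:,0],-u[:,1],-np.ones(len(u))]
    return np.array(g['position']),r@np.array(g['rotation']).T
def onz(g,px,z):
    c,r=rays(g,px); return c+r*((z-c[2])/r[:,2])[:,None]
def proj(g,P):
    P=np.array(P,float).reshape(-1,3); q=(P-g['position'])@np.array(g['rotation'])
    s=np.c_[q[:,0]/-q[:,2],-q[:,1]/-q[:,2]]; s=s*(1+g['k1']*(s**2).sum(1,keepdims=True))
    k=np.array(g['camera_matrix']); return s*[k[0,0],k[1,1]]+k[:2,2]
E
python3 - <<'E'
from h import *
for n in ['top','side']:
    g=grab(n,n+'0.png'); print(n,np.round(g['position'],3).tolist(),np.round(g['rotation'],3).tolist(),g['k1'],g['camera_matrix'][0][0])
    for l in ['tin','case','stack','egg_cup','bell','salt_pig','hanger','cream_jar','shoe_brush']:
        print(l,[(round(r['conf'],2),[int(v) for v in r['extent']]) for r in models.cut_out(l,n)][:3])
print(bot.pinch_z,bot.observe())
E
```

```text
top [0.37, 0.038, 1.128] [[0.0, 0.987, -0.16], [-1.0, 0.002, 0.008], [0.008, 0.16, 0.987]] -0.06601756567979782 438.90715252294973
tin [(0.87, [302, 264, 89, 105]), (0.58, [378, 199, 67, 50])]
case [(0.87, [300, 174, 176, 77])]
stack [(0.57, [280, 75, 184, 122])]
egg_cup [(0.58, [454, 181, 25, 22])]
bell [(0.66, [306, 209, 24, 25]), (0.58, [378, 200, 67, 49])]
salt_pig []
hanger [(0.74, [377, 199, 67, 53]), (0.66, [14, 149, 78, 169])]
cream_jar [(0.69, [149, 307, 30, 28])]
shoe_brush [(0.71, [505, 202, 35, 62])]
side [0.552, -1.102, 1.179] [[1.0, 0.006, 0.004], [-0.002, 0.688, -0.726], [-0.007, 0.726, 0.688]] 0.02789089530809213 614.9791887026167
tin [(0.83, [308, 283, 58, 68]), (0.67, [196, 244, 102, 79])]
case [(0.79, [310, 242, 97, 158])]
stack [(0.84, [367, 203, 138, 171])]
egg_cup [(0.64, [366, 349, 21, 34])]
bell [(0.57, [325, 235, 25, 27])]
salt_pig [(0.62, [231, 387, 68, 63]), (0.22, [307, 288, 56, 62])]
hanger [(0.95, [257, 83, 133, 33])]
cream_jar [(0.92, [245, 159, 20, 20])]
shoe_brush [(0.81, [294, 424, 81, 26]), (0.48, [257, 82, 131, 34])]
0.0187 {'clock': 1.0, 'joint_pos': array([-6.73401976e+01,  2.98973150e+00,  8.02550444e+01, -1.53862841e-03,
        9.67489837e+01, -4.02907915e+00]), 'qvel': array([ 0.00646559, -0.00428089,  0.06848847,  0.02111271, -0.06228586,
        0.00059514]), 'tau': array([ 2.54546148e-04, -3.81542730e+01, -3.60314083e+01,  2.27719624e-05,
        1.87394471e-04, -1.18982712e-05]), 'eef_pos': array([ 0.23581218, -0.46907956,  0.23132601]), 'orientation': array([[ 8.93459982e-01,  4.49142807e-01,  1.73514482e-05],
       [ 4.49142806e-01, -8.93459975e-01, -1.10782992e-04],
       [-3.42545594e-05,  1.06773448e-04, -9.99999994e-01]]), 'ft_force': array([-0.93260372, -0.84839535,  0.90022276]), 'moment': array([-0.00730635,  0.02338656, -0.00810933]), 'gripper_force': 0.0, 'opening': 0.9988819839047236}
```

View pics/top0.png

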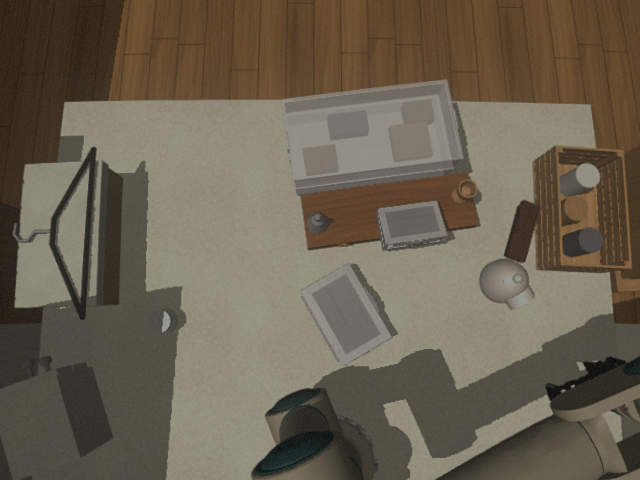

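View pics/side0.png

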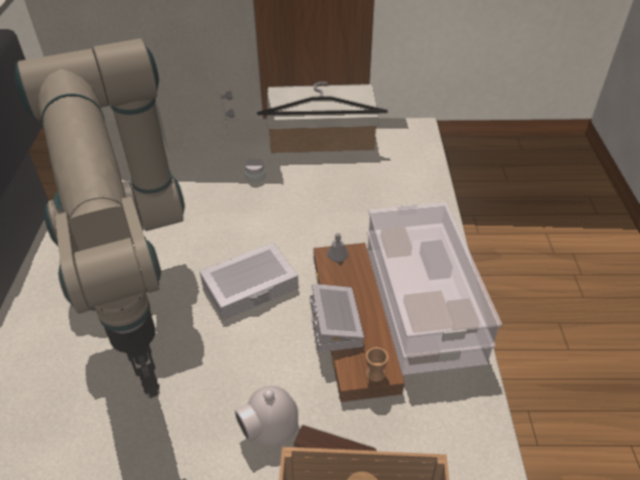

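The tin on the case sits at about (412,225) in top and (337,317) in side. The larger tin at (346,313) in top lies on the shelf and is a decoy. I'll zoom in for edges.

```bash
python3 - <<'E'
import cv2,numpy as np
a=cv2.imread('pics/top0.png')[165:265,290:490]; b=cv2.imread('pics/side0.png')[235:405,300:420]
a=cv2.resize(a,(800,400),interpolation=cv2.INTER_CUBIC)
cv2.imwrite('pics/ca.png',a); cv2.imwrite('pics/cb.png',cv2.resize(b,None,fx=3.5,fy=3.5,interpolation=cv2.INTER_CUBIC))
E
```

```text
(no output)
```

View pics/ca.png

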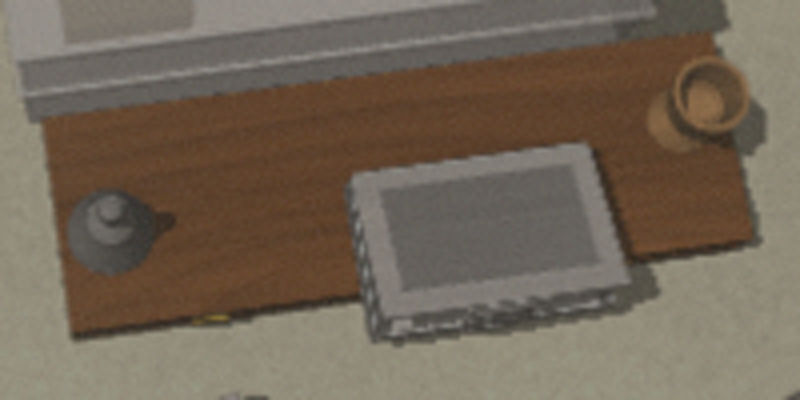

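View pics/cb.png

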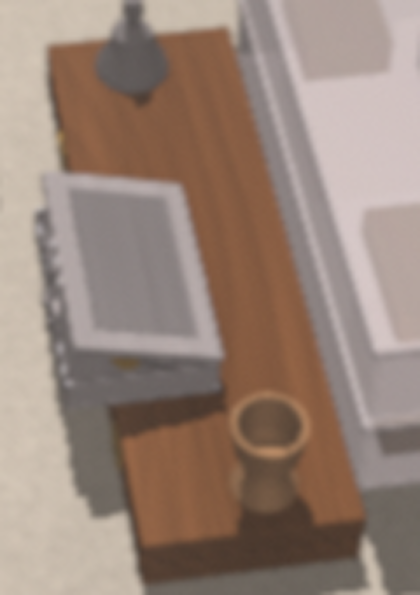

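```bash
cat >> h.py <<'E'
def tri(gs,pxs):
    A=np.zeros((3,3));b=np.zeros(3);R=[]
    for g,p in zip(gs,pxs):
        c,r=rays(g,p);r=r[0]/np.linalg.norm(r[0]);M=np.eye(3)-np.outer(r,r);A+=M;b+=M@c;R.append((M,c))
    x=np.linalg.solve(A,b); return x,max(np.linalg.norm(M@(x-c)) for M,c in R)
E
python3 - <<'E'
from h import *
t=grab('top');s=grab('side')
T=lambda x,y:(x/4+290-.4,y/4+165-.4)
S=lambda x,y:(x/3.5+300-.4,y/3.5+235-.4)
for n,p in dict(FL=(72,334),FR=(752,242),RR=(716,36),RL=(42,118)).items(): print('case',n,onz(t,T(*p),.045).round(4))
for n,p in dict(FL=(50,46),FR=(142,547),RR=(362,522),RL=(228,29)).items(): print('case side',n,onz(s,S(*p),.045).round(4))
for n,a,b in [('HL',(350,175),(182,184)),('HR',(590,145),(222,355)),('LR',(630,278),(72,350)),('LL',(380,315),(42,172))]:
    x,e=tri([t,s],[T(*a),S(*b)]);print(n,x.round(4),round(e,4))
for l in ['bell','egg_cup']:
    for n,g in [('top',t),('side',s)]:
        for r in models.cut_out(l,n)[:1]:
            e=r['extent'];print(l,n,onz(g,(e[0]+e[2]/2,e[1]+e[3]/2),.08).round(3))
E
```

```text
case FL [[0.5257 0.0565 0.045 ]]
case FR [[ 0.5853 -0.3755  0.045 ]]
case RR [[ 0.7215 -0.3602  0.045 ]]
case RL [[0.6644 0.0763 0.045 ]]
case side FL [[0.5291 0.0565 0.045 ]]
case side FR [[ 0.5874 -0.3774  0.045 ]]
case side RR [[ 0.7221 -0.3605  0.045 ]]
case side RL [[0.6641 0.0738 0.045 ]]
HL [ 0.6203 -0.1142  0.0791] 0.0006
HR [ 0.6394 -0.2628  0.083 ] 0.001
LR [ 0.5481 -0.2765  0.108 ] 0.0026
LL [ 0.527  -0.1266  0.1063] 0.0014
bell top [[0.585 0.036 0.08 ]]
bell side [[0.592 0.02  0.08 ]]
egg_cup top [[ 0.662 -0.33   0.08 ]]
egg_cup side [[ 0.669 -0.332  0.08 ]]
```

The tin fits the model: yaw about 0.135 rad, lid height 80 mm at the hinge, about 0.27 rad open, about 33 mm overhang and its centre near (0.5785, -0.1955). Next I move above mid-lid with the fingers shut.

```bash
python3 -m creep '34 27 0 -0.033; 34 27 0 -0.033; 34 27 0 -0.033; 34 27 0 -0.033; 34 27 0 -0.033' 1; python3 -m creep '34 27 0 -0.033; 34 27 0 -0.033; 34 27 0 -0.033; 34 27 0 -0.033; 34 30 0 -0.034'; python3 -m creep '0 0 -40 0; 0 0 -40 0; 0 0 -30 0;0 0 0 0'
```

```text
clock: 1.92
eef_pos: [0.4068, -0.3331, 0.2314]
orientation: [[0.955, 0.295, 0.0], [0.295, -0.955, -0.0], [0.0, 0.0, -1.0]]
ft_force: [0.8, -0.6, -0.0]
opening: -0.003
gripper_force: 0.0
clock: 2.55
eef_pos: [0.5768, -0.1952, 0.2313]
orientation: [[0.991, 0.133, 0.0], [0.133, -0.991, -0.0], [0.0, 0.0, -1.0]]
ft_force: [-0.1, -0.8, -0.8]
opening: 0.003
gripper_force: 0.0
clock: 3.05
eef_pos: [0.5744, -0.1955, 0.1184]
orientation: [[0.991, 0.134, -0.005], [0.134, -0.991, 0.002], [-0.005, -0.003, -1.0]]
ft_force: [-0.4, 0.1, 0.4]
opening: 0.005
gripper_force: 0.0
```

```bash
python3 -m creep '0 0 -8 0; 0 0 -8 0; 0 0 -5 0; 0 0 -5 0; 0 0 0 0'|grep -E 'eef|ft'; python3 -m creep '0 0 -4 0; 0 0 -4 0; 0 0 -3 0; 0 0 0 0'|grep -E 'eef|ft';  python3 -m creep '0 0 -3 0; 0 0 -2 0; 0 0 0 0'|grep -E 'eef|ft'
```

```text
eef_pos: [0.5757, -0.196, 0.095]
ft_force: [-0.1, -0.0, 0.2]
eef_pos: [0.5757, -0.196, 0.084]
ft_force: [0.4, 0.6, 1.0]
eef_pos: [0.576, -0.1962, 0.08]
ft_force: [-1.8, -0.2, 5.9]
```

```bash
python3 -m creep '0 0 -2 0; 0 0 0 0'|grep -E 'eef|ft'; python3 -m creep '0 0 -2 0; 0 0 0 0'|grep -E 'eef|ft';  python3 -m creep '0 0 -2 0; 0 0 0 0; 0 0 0 0'|grep -E 'eef|ft'
```

```text
eef_pos: [0.5761, -0.1963, 0.0798]
ft_force: [-8.2, 1.8, 14.8]
eef_pos: [0.5762, -0.1963, 0.0796]
ft_force: [-12.9, 4.1, 24.8]
eef_pos: [0.5762, -0.1964, 0.0794]
ft_force: [-18.1, 5.1, 32.6]
```

```bash
python3 -m creep '0 0 10 0; 0 0 40 0; -30 -4 10 0; -40 -5 0 0; -22 -3 0 0' 0.15; python3 -m creep '0 0 0 0; 0 0 0 0' |grep -E 'eef|ft|open'; python3 - <<'E'
from h import *
g=grab('side'); w=grab('wrist'); t=grab('top')
c=g['frame'][265:365,290:390]; w_=w['frame']
cv2.imwrite('pics/s1.png',np.hstack([cv2.resize(c,(480,480),interpolation=cv2.INTER_CUBIC)[:, :], cv2.resize(w_,(320,240)).repeat(2,0)]) if 0 else np.hstack([cv2.resize(c,(400,400),interpolation=cv2.INTER_CUBIC),cv2.resize(t['frame'][180:260,360:460],(400,400)[:2],interpolation=cv2.INTER_CUBIC)]))
cv2.imwrite('pics/w1.png',w_)
E
```

```text
clock: 6.05
eef_pos: [0.4824, -0.2081, 0.1329]
orientation: [[0.991, 0.134, -0.0], [0.134, -0.991, 0.0], [-0.0, -0.0, -1.0]]
ft_force: [0.4, -0.7, -0.9]
opening: 0.846
gripper_force: 0.0
eef_pos: [0.4845, -0.208, 0.1332]
ft_force: [0.0, -0.2, -0.4]
opening: 0.848
```

View pics/s1.png

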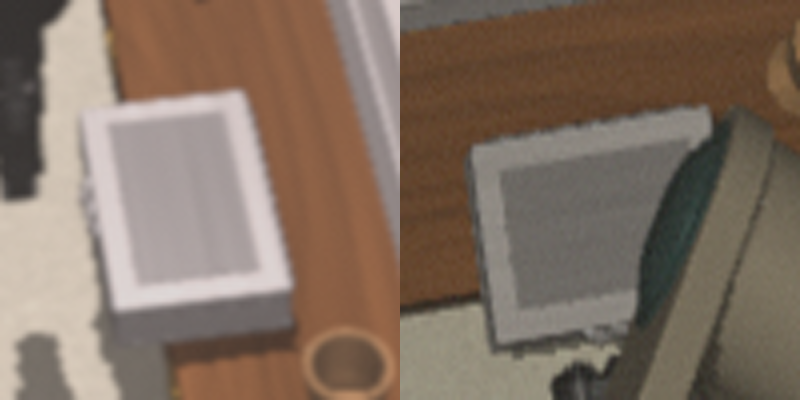

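View pics/w1.png

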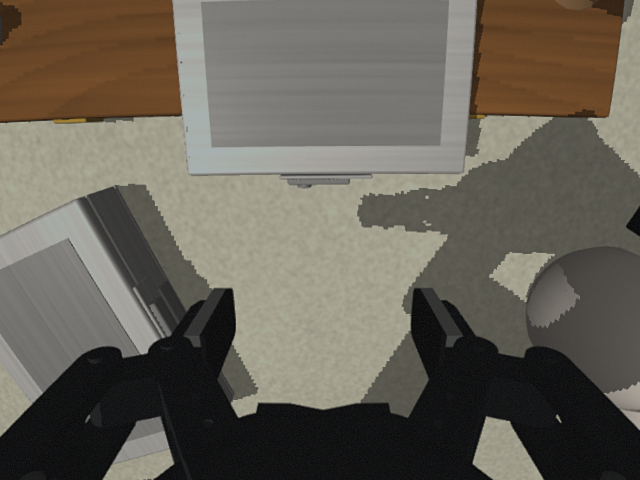

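```bash
python3 - <<'E'
from h import *
w=grab('wrist')
print(onz(w,[(188,174),(465,171),(325,173),(325,186)],.080).round(4)); print(onz(w,[(2,121),(608,117)],.045).round(4))
for r in models.cut_out('tin','wrist')[:2]: print(r['conf'],r['extent'])
print(onz(w,[(90,185),(215,400)],.05).round(3))
E
```

```text
[[ 0.5206 -0.1293  0.08  ]
 [ 0.5423 -0.2756  0.08  ]
 [ 0.5307 -0.2018  0.08  ]
 [ 0.5239 -0.2027  0.08  ]]
[[ 0.5334  0.0075  0.045 ]
 [ 0.587  -0.3743  0.045 ]]
0.64 [1.1, 187.3, 233.4, 274.4]
0.6 [170.2, 1.2, 305.9, 187.8]
[[ 0.5   -0.056  0.05 ]
 [ 0.345 -0.143  0.05 ]]
```

The lid is shut and flat, with the tin barely moved: its front face middle is at (0.531, -0.202). The wrist picture shows the latch protruding about 7 mm at (325,183). I'll go down in front of it, come up close and check whether the latch can be gripped, since a gripped tin would pivot between the pads.

```bash
python3 -m creep '0 0 -40 0.01; 0 0 -40 0; 0 0 -11 0; 12 2 0 0; 12 2 0 0'|grep -E 'eef|ft'; python3 -m creep '9 1 0 0; 0 0 0 0; 0 0 0 0'|grep -E 'eef|ft'; for i in 1 2; do python3 -m creep '0 0 0 0; 0 0 0 0; 0 0 0 0' 1|grep -E 'eef|ft|open|grip';done; python3 - <<'E'
from h import *
grab('wrist','w2.png')
E
```

```text
eef_pos: [0.51, -0.2045, 0.0445]
ft_force: [0.7, -0.2, 0.6]
eef_pos: [0.5168, -0.2031, 0.0425]
ft_force: [-0.6, 0.6, -0.7]
eef_pos: [0.5167, -0.2031, 0.0423]
ft_force: [0.3, 0.5, 0.3]
opening: 0.213
gripper_force: 0.0
eef_pos: [0.5163, -0.2031, 0.042]
ft_force: [-4.4, -2.3, -0.3]
opening: 0.0
gripper_force: 2.0
```

View pics/w2.png

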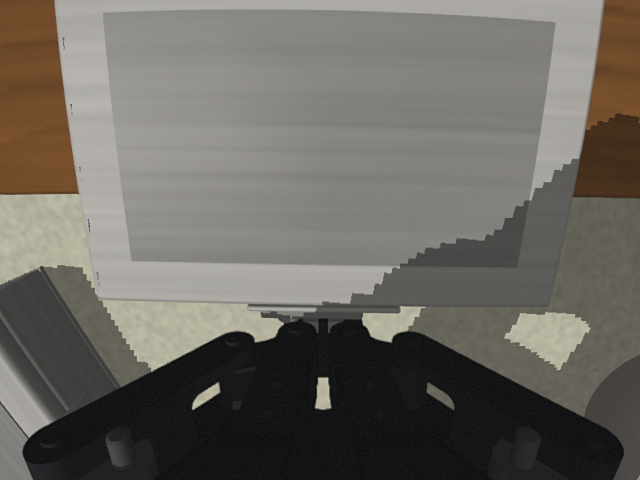

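The latch is decoration only, since the fingers closed fully. So I'll lift by friction on the front face: fingertips below the bottom edge, press lightly, then raise.

```bash
python3 -m creep '-4 -0.6 0 0; 0 0 -12 0; 3 0.4 0 0; 0 0 0 0'|grep -E 'eef|ft'; for i in 1 ; do python3 -m creep '1 0.1 0 0; 0 0 0 0'|grep -E 'eef|ft'; python3 -m creep '1 0.1 0 0; 0 0 0 0'|grep -E 'eef|ft'; python3 -m creep '0 0 1 0; 0 0 0 0'|grep -E 'eef|ft';python3 -m creep '0 0 1 0; 0 0 0 0'|grep -E 'eef|ft'; python3 -m creep '0.5 0 1 0; 0 0 0 0'|grep -E 'eef|ft';done
```

```text
eef_pos: [0.5161, -0.2032, 0.0302]
ft_force: [-0.1, -0.2, 0.3]
eef_pos: [0.5166, -0.2032, 0.0302]
ft_force: [-2.4, -0.2, -0.8]
eef_pos: [0.5176, -0.2031, 0.0302]
ft_force: [-3.5, 0.6, -1.0]
eef_pos: [0.5179, -0.2031, 0.0313]
ft_force: [-2.4, -0.7, -1.6]
eef_pos: [0.5179, -0.203, 0.0324]
ft_force: [-2.8, -0.2, -2.0]
eef_pos: [0.5184, -0.2031, 0.0334]
ft_force: [-1.8, 0.7, -2.1]
```

```bash
for i in 1 ; do python3 -m creep '1 0.1 2 0; 0 0 0 0'|grep -E 'eef|ft'; python3 -m creep '1 0.1 2 0; 0 0 0 0'|grep -E 'eef|ft'; python3 -m creep '1 0.1 2 0; 0 0 0 0'|grep -E 'eef|ft';python3 -m creep '1 0.1 2 0; 0 0 0 0'|grep -E 'eef|ft'; done; python3 - <<'E'
from h import *
g=grab('side')
cv2.imwrite('pics/s2.png',cv2.resize(g['frame'][265:365,290:390],(500,500),interpolation=cv2.INTER_CUBIC))
E
```

```text
eef_pos: [0.5196, -0.203, 0.0356]
ft_force: [-2.2, 0.0, -3.1]
eef_pos: [0.5205, -0.2029, 0.0376]
ft_force: [-2.1, -0.8, -1.6]
eef_pos: [0.5215, -0.2028, 0.0396]
ft_force: [-2.3, -0.3, -1.4]
eef_pos: [0.5225, -0.2027, 0.0416]
ft_force: [-1.7, -0.4, -1.0]
```

View pics/s2.png

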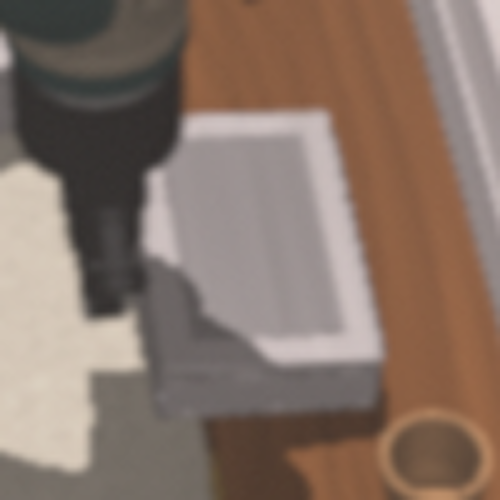

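```bash
cat >> h.py <<'E'
def tin(foot,th,yaw=.14):
    """corner dict; foot = mid lower hinge edge world xyz; th tip angle"""
    ex=np.array([np.cos(yaw),np.sin(yaw),0]);ey=np.array([-np.sin(yaw),np.cos(yaw),0]);ez=np.array([0,0,1.])
    X=ex*np.cos(th)-ez*np.sin(th); Z=ez*np.cos(th)+ex*np.sin(th)
    return {(a,s,b):np.array(foot)+X*(-.1 if a=='F' else 0)+ey*.075*s+Z*(.035 if b=='U' else 0) for a in 'FH' for s in (1,-1) for b in 'UL'}
E
python3 - <<'E'
from h import *
g=grab('side')
face=np.array([.5352,-.2020,.045])
foot=face+.1*np.array([np.cos(.14),np.sin(.14),0])
for th in (0,.1,.2):
    T=tin(foot,th)
    print(th,{k[0]+k[2]:proj(g,v)[0].round(1).tolist() for k,v in T.items() if k[1]==-1})
print('seen FU 321 340 FL 323 348 HU 366 336.6 HL 366 345')
E
```

```text
0 {'FU': [320.3, 342.1], 'FL': [320.4, 351.7], 'HU': [364.9, 336.8], 'HL': [364.3, 346.3]}
0.1 {'FU': [322.1, 339.2], 'FL': [320.6, 348.9], 'HU': [366.5, 336.6], 'HL': [364.3, 346.3]}
0.2 {'FU': [324.3, 336.3], 'FL': [321.2, 346.2], 'HU': [368.0, 336.6], 'HL': [364.3, 346.3]}
seen FU 321 340 FL 323 348 HU 366 336.6 HL 366 345
```

The tin appears tilted about 0.08 rad, so the friction lift is working. Continuing along the arc.

```bash
python3 -m creep '1 0.1 3 0; 1 0.1 3 0; 0 0 0 0'|grep -E 'eef|ft'; python3 -m creep '1 0.1 3 0; 1 0.1 3 0; 0 0 0 0'|grep -E 'eef|ft'; python3 -m creep '1 0.1 3 0; 1 0.1 3 0; 0 0 0 0'|grep -E 'eef|ft'; python3 - <<'E'
from h import *
g=grab('side');t=grab('top')
cv2.imwrite('pics/s3.png',np.hstack([cv2.resize(g['frame'][265:365,290:390],(400,400),interpolation=cv2.INTER_CUBIC),cv2.resize(t['frame'][180:260,360:460],(400,400)[:2],interpolation=cv2.INTER_CUBIC)]))
E
```

```text
eef_pos: [0.5246, -0.2025, 0.0478]
ft_force: [-1.6, 0.2, -1.5]
eef_pos: [0.5266, -0.2023, 0.0537]
ft_force: [-2.3, 0.9, -1.9]
eef_pos: [0.5286, -0.2021, 0.0597]
ft_force: [-2.1, -0.4, -1.7]
```

View pics/s3.png

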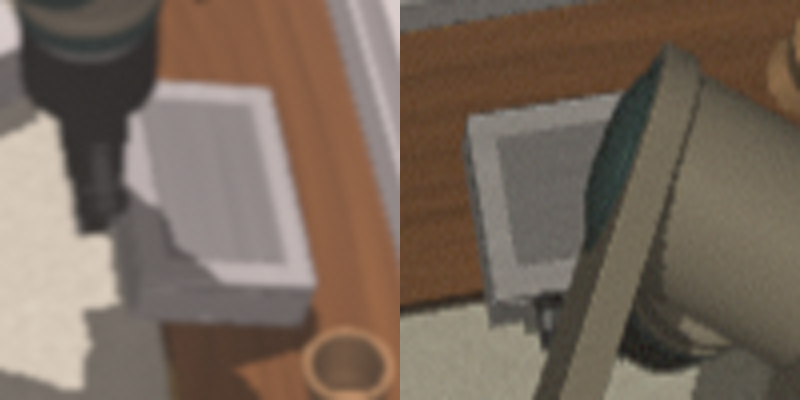

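The picture is ambiguous between tilt and slide, so I'll fit the tin's silhouette numerically instead.

```bash
cat >> h.py <<'E'
def fit(names=('side','top'),yaw=.14,verbose=True):
    D=[]
    for n in names:
        g=grab(n); R=[r for r in models.cut_out('tin',n)]
        pc=proj(g,[.59,-.19,.09])[0]
        R=[r for r in R if np.hypot(r['extent'][0]+r['extent'][2]/2-pc[0],r['extent'][1]+r['extent'][3]/2-pc[1])<35]
        if not R: print(n,'no mask'); continue
        D.append((g,R[0]['region']))
        if verbose: print(n,R[0]['conf'],np.round(R[0]['extent']))
    B=[]
    ex=np.array([np.cos(yaw),np.sin(yaw),0])
    for th in np.arange(0,1.66,.05):
        for s in np.arange(-.02,.06,.002):
            c=0
            for g,m in D:
                T=tin(np.array([.6296,-.188,.045])+ex*s,th,yaw)
                h=cv2.convexHull(proj(g,list(T.values())).astype(np.float32)).round().astype(np.int32)
                S=np.zeros((480,640),np.uint8);cv2.fillConvexPoly(S,h,1);S=S>0
                f=g['frame'].astype(int); hsv=cv2.cvtColor(g['frame'],cv2.COLOR_BGR2HSV)
                wood=(hsv[...,1]>110)&(f[...,2]>50)&~m
                c+=(m&~S).sum()+(S&wood).sum()+.3*(S&~m&~wood).sum()
            B.append((c,round(th,2),round(s,3)))
    B.sort(); return B[:5]
E
python3 - <<'E'
from h import *
print(fit()); print(fit(('side',)))
E
```

```text
side 0.93 [315. 285.  56.  58.]
top 0.75 [377. 198.  36.  49.]
[(np.float64(588.5), np.float64(0.25), np.float64(0.006)), (np.float64(613.3), np.float64(0.2), np.float64(0.008)), (np.float64(621.8), np.float64(0.15), np.float64(0.01)), (np.float64(623.5999999999999), np.float64(0.3), np.float64(0.004)), (np.float64(632.5), np.float64(0.2), np.float64(0.006))]
side 0.61 [320. 284.  51.  62.]
[(np.float64(124.1), np.float64(0.2), np.float64(0.008)), (np.float64(130.2), np.float64(0.2), np.float64(0.006)), (np.float64(133.4), np.float64(0.25), np.float64(0.006)), (np.float64(137.0), np.float64(0.25), np.float64(0.004)), (np.float64(139.7), np.float64(0.15), np.float64(0.008))]
```

Tilt is about 0.22 rad with the foot slid about 7 mm. Continuing.

```bash
for i in 1 ; do python3 -m creep '1.2 0.2 3 0; 1.2 0.2 3 0; 1.2 0.2 3 0; 0 0 0 0'|grep -E 'eef|ft'; python3 -m creep '1.3 0.2 3 0; 1.3 0.2 3 0; 1.4 0.2 3 0; 0 0 0 0'|grep -E 'eef|ft'; done;python3 - <<'E'
from h import *
print(fit(('side',)))
E
```

```text
eef_pos: [0.5322, -0.2015, 0.0687]
ft_force: [-1.9, -0.4, -2.2]
eef_pos: [0.5362, -0.2009, 0.0778]
ft_force: [-2.7, -0.6, -1.6]
side 0.65 [321. 282.  54.  64.]
[(np.float64(102.3), np.float64(0.45), np.float64(0.006)), (np.float64(103.3), np.float64(0.4), np.float64(0.008)), (np.float64(113.1), np.float64(0.45), np.float64(0.008)), (np.float64(131.7), np.float64(0.4), np.float64(0.01)), (np.float64(134.3), np.float64(0.35), np.float64(0.01))]
```

```bash
python3 -m creep '1.7 0.2 3 0; 1.8 0.2 3 0; 1.9 0.3 3 0; 2 0.3 3 0; 0 0 0 0'|grep -E 'eef|ft'; python3 -m creep '2.2 0.3 3 0; 2.4 0.3 3 0; 2.6 0.3 3 0; 2.8 0.4 3 0; 0 0 0 0'|grep -E 'eef|ft'; python3 - <<'E'
from h import *
print(fit(('side',)))
E
```

```text
eef_pos: [0.5436, -0.1999, 0.0898]
ft_force: [-3.5, -1.2, -0.0]
eef_pos: [0.5537, -0.1986, 0.102]
ft_force: [-5.0, -0.4, 2.1]
side 0.78 [329. 274.  50.  71.]
[(np.float64(107.8), np.float64(0.75), np.float64(0.008)), (np.float64(108.5), np.float64(0.7), np.float64(0.01)), (np.float64(119.0), np.float64(0.65), np.float64(0.012)), (np.float64(132.39999999999998), np.float64(0.75), np.float64(0.006)), (np.float64(135.8), np.float64(0.7), np.float64(0.012))]
```

```bash
python3 -m creep '2.4 0.3 3.5 0; 2.6 0.4 3 0; 2.8 0.4 3 0; 3 0.4 2.5 0; 0 0 0 0'|grep -E 'eef|ft'; python3 -m creep '3 0.4 2.2 0; 3 0.4 2 0; 3 0.4 1.8 0; 0 0 0 0'|grep -E 'eef|ft'; python3 - <<'E'
from h import *
print(fit(('side',)))
E
```

```text
eef_pos: [0.5645, -0.197, 0.1135]
ft_force: [-1.8, -0.4, -1.3]
eef_pos: [0.5735, -0.1959, 0.1198]
ft_force: [-2.6, -0.2, 2.5]
side 0.96 [338. 271.  42.  74.]
[(np.float64(120.5), np.float64(1.0), np.float64(0.008)), (np.float64(122.7), np.float64(1.0), np.float64(0.01)), (np.float64(129.5), np.float64(0.95), np.float64(0.012)), (np.float64(150.3), np.float64(0.95), np.float64(0.01)), (np.float64(166.3), np.float64(1.05), np.float64(0.008))]
```

```bash
python3 -m creep '3 0.4 1.5 0; 3 0.4 1.3 0; 3 0.4 1 0; 3 0.4 1 0; 2 0.3 0.7 0'|grep -E 'eef|ft'; python3 -m creep '2 0.3 0.5 0; 2 0.3 0.5 0; 2 0.3 0.5 0; 2 0.3 0.3 0; 2 0.3 0.3 0'|grep -E 'eef|ft'; python3 - <<'E'
from h import *
print(fit(('side',)))
E
```

```text
eef_pos: [0.5874, -0.1939, 0.1248]
ft_force: [-0.6, 0.1, 0.8]
eef_pos: [0.5973, -0.1924, 0.1269]
ft_force: [0.0, 0.4, 0.1]
side 0.92 [349. 267.  36.  76.]
[(np.float64(122.1), np.float64(1.3), np.float64(0.008)), (np.float64(131.3), np.float64(1.25), np.float64(0.01)), (np.float64(146.1), np.float64(1.3), np.float64(0.01)), (np.float64(151.3), np.float64(1.3), np.float64(0.006)), (np.float64(163.5), np.float64(1.45), np.float64(-0.002))]
```

```bash
python3 -m creep '1 0.1 0 0; 1 0.1 0 0; 0 0 0 0; 0 0 0 0; 0 0 0 0'|grep -E 'clock|eef|ft'; python3 - <<'E'
from h import *
print(fit(('side',))); print(fit(('top',)))
g=grab('side');t=grab('top')
cv2.imwrite('pics/s4.png',np.hstack([cv2.resize(g['frame'][240:360,300:420],(400,400),interpolation=cv2.INTER_CUBIC),cv2.resize(t['frame'][170:250,370:470],(400,400)[:2],interpolation=cv2.INTER_CUBIC)]))
E
```

```text
clock: 18.38
eef_pos: [0.5991, -0.1922, 0.1269]
ft_force: [-0.4, 0.0, 0.3]
side 0.82 [350. 267.  33.  80.]
[(np.float64(110.3), np.float64(1.3), np.float64(0.01)), (np.float64(141.8), np.float64(1.3), np.float64(0.008)), (np.float64(141.89999999999998), np.float64(1.25), np.float64(0.01)), (np.float64(142.8), np.float64(1.25), np.float64(0.012)), (np.float64(174.0), np.float64(1.45), np.float64(-0.0))]
top 0.71 [378. 191.  24.  19.]
[(np.float64(241.39999999999998), np.float64(1.35), np.float64(0.006)), (np.float64(272.4), np.float64(1.3), np.float64(0.008)), (np.float64(272.5), np.float64(1.35), np.float64(0.004)), (np.float64(274.9), np.float64(1.35), np.float64(0.008)), (np.float64(276.29999999999995), np.float64(1.4), np.float64(0.004))]
```

Still balanced near 1.3 rad on the finger, so I'll continue slowly.

```bash
python3 -m creep '1.5 0.2 0.3 0; 1.5 0.2 0.3 0; 1.5 0.2 0.3 0; 1.5 0.2 0.2 0; 1.5 0.2 0 0'|grep -E 'eef|ft'; python3 -m creep '1.5 0.2 0 0; 1.5 0.2 0 0; 1.5 0.2 0 0; 0 0 0 0; 0 0 0 0'|grep -E 'clock|eef|ft'; python3 - <<'E'
from h import *
print(fit(('side',))); print(fit(('top',)))
E
```

```text
eef_pos: [0.6068, -0.1913, 0.128]
ft_force: [-0.8, -0.1, 1.3]
clock: 19.92
eef_pos: [0.6111, -0.1907, 0.128]
ft_force: [-0.4, 0.1, -0.2]
side 0.3 [357. 273.  24.  74.]
[(np.float64(123.8), np.float64(1.4), np.float64(0.01)), (np.float64(142.8), np.float64(1.4), np.float64(0.008)), (np.float64(145.2), np.float64(1.45), np.float64(0.006)), (np.float64(148.3), np.float64(1.35), np.float64(0.014)), (np.float64(155.0), np.float64(1.45), np.float64(0.008))]
top 0.83 [375. 190.  27.  18.]
[(np.float64(263.1), np.float64(1.35), np.float64(0.014)), (np.float64(274.2), np.float64(1.4), np.float64(0.01)), (np.float64(275.7), np.float64(1.35), np.float64(0.016)), (np.float64(279.1), np.float64(1.35), np.float64(0.012)), (np.float64(282.7), np.float64(1.3), np.float64(0.016))]
```

```bash
python3 -m creep '1.5 0.2 0 0; 1.5 0.2 0 0; 1.5 0.2 0 0; 1.5 0.2 0 0; 0 0 0 0'|grep -E 'eef|ft'; python3 -m creep '1.5 0.2 0 0; 1.5 0.2 0 0;1.5 0.2 0 0; 0 0 0 0; 0 0 0 0'|grep -E 'clock|eef|ft'; python3 - <<'E'
from h import *
print(fit(('side',))); print(fit(('top',)))
E
```

```text
eef_pos: [0.6172, -0.1898, 0.1279]
ft_force: [-0.4, 1.0, 1.0]
clock: 21.38
eef_pos: [0.6216, -0.1893, 0.128]
ft_force: [0.5, 0.5, 0.2]
side 0.58 [357. 267.  28.  80.]
[(np.float64(138.7), np.float64(1.6), np.float64(0.008)), (np.float64(150.0), np.float64(1.55), np.float64(0.012)), (np.float64(151.7), np.float64(1.6), np.float64(0.01)), (np.float64(153.89999999999998), np.float64(1.55), np.float64(0.01)), (np.float64(179.79999999999998), np.float64(1.65), np.float64(0.008))]
top 0.93 [374. 182.  25.  27.]
[(np.float64(354.7), np.float64(1.5), np.float64(0.012)), (np.float64(357.09999999999997), np.float64(1.5), np.float64(0.014)), (np.float64(357.9), np.float64(1.55), np.float64(0.01)), (np.float64(361.9), np.float64(1.5), np.float64(0.016)), (np.float64(364.7), np.float64(1.45), np.float64(0.02))]
```

The tin now stands (θ ≈ 1.57, foot near x = 0.639), with about 32 mm left to the stack. I'll lower behind it and push low, with a slight downward bias so it cannot tip.

```bash
python3 -m creep '-10 -1.4 0 0; 0 0 -17 0; 0 0 -17 0; 0 0 -15 0; 0 0 0 0'|grep -E 'eef|ft'; python3 -m creep '4 0.6 0 0; 4 0.6 0 0; 4 0.6 0 0; 2 0.3 0 0; 2 0.3 -0.3 0'|grep -E 'eef|ft';python3 -m creep '1 0.1 -0.3 0; 1 0.1 -0.3 0; 1 0.1 -0.3 0; 1 0.1 -0.3 0; 0 0 0 0'|grep -E 'eef|ft'; python3 - <<'E'
from h import *
print(fit(('side',)))
E
```

```text
eef_pos: [0.6106, -0.1903, 0.0764]
ft_force: [-0.7, -0.1, 0.4]
eef_pos: [0.6278, -0.1883, 0.0788]
ft_force: [-0.9, -0.4, 0.3]
eef_pos: [0.6314, -0.1879, 0.0777]
ft_force: [-3.8, 0.2, 3.4]
side no mask
[(0, np.float64(0.0), np.float64(-0.02)), (0, np.float64(0.0), np.float64(-0.018)), (0, np.float64(0.0), np.float64(-0.016)), (0, np.float64(0.0), np.float64(-0.014)), (0, np.float64(0.0), np.float64(-0.012))]
```

```bash
sed -i 's/<35\]/<55]/' h.py; python3 -m creep '1.5 0.2 -0.3 0; 1.5 0.2 -0.3 0; 1.5 0.2 -0.3 0; 1.5 0.2 -0.3 0; 0 0 0 0'|grep -E 'eef|ft';python3 -m creep '1.5 0.2 -0.2 0; 1.5 0.2 -0.2 0; 1.5 0.2 -0.2 0; 1.5 0.2 -0.2 0; 0 0 0 0'|grep -E 'eef|ft'; python3 - <<'E'
from h import *
print(fit(('side',)));print(fit(('top',)))
E
```

```text
eef_pos: [0.6376, -0.1879, 0.0799]
ft_force: [-13.9, 0.6, 17.3]
eef_pos: [0.6412, -0.1879, 0.0805]
ft_force: [-31.0, 0.6, 30.5]
side 0.62 [361. 271.  40.  73.]
[(np.float64(404.4), np.float64(1.65), np.float64(0.032)), (np.float64(423.6), np.float64(1.65), np.float64(0.03)), (np.float64(439.2), np.float64(1.65), np.float64(0.034)), (np.float64(448.29999999999995), np.float64(1.65), np.float64(0.028)), (np.float64(472.29999999999995), np.float64(1.6), np.float64(0.036))]
top 0.59 [374. 171.  61.  35.]
[(np.float64(506.0), np.float64(1.65), np.float64(0.034)), (np.float64(507.4), np.float64(1.65), np.float64(0.032)), (np.float64(508.09999999999997), np.float64(1.6), np.float64(0.034)), (np.float64(510.2), np.float64(1.45), np.float64(0.052)), (np.float64(514.7), np.float64(1.6), np.float64(0.036))]
```

```bash
python3 -m creep '-3 -0.4 2 0; -4 -0.5 1 0; -10 -1.4 0 0; 0 0 0 0; 0 0 0 0'|grep -E 'clock|eef|ft'; python3 - <<'E'
from h import *
g=grab('side');t=grab('top')
cv2.imwrite('pics/s5.png',np.hstack([cv2.resize(g['frame'][240:360,300:420],(400,400),interpolation=cv2.INTER_CUBIC),cv2.resize(t['frame'][165:245,370:470],(400,400)[:2],interpolation=cv2.INTER_CUBIC)]))
E
```

```text
clock: 25.62
eef_pos: [0.6265, -0.1884, 0.0781]
ft_force: [-1.9, -0.1, 0.6]
```

View pics/s5.png

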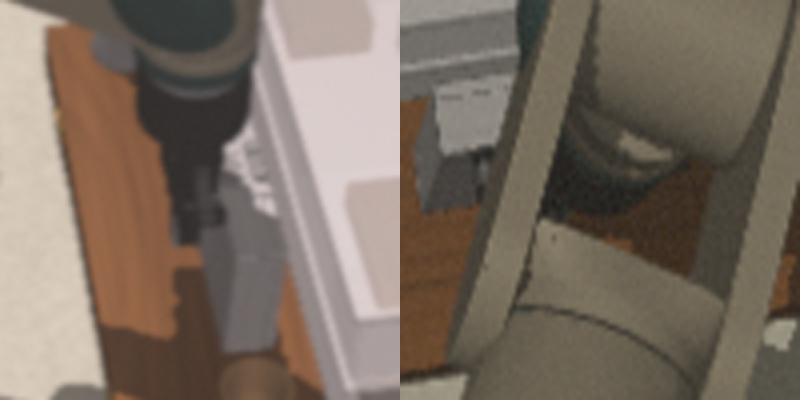

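The picture shows the tin standing behind the fingers. In side pixels its near end is about bottom (368,345)/(383,343) and top (361,308)/(385,312). I'll fit the pose from those corners.

```bash
python3 - <<'E'
from h import *
from scipy.optimize import least_squares
g=grab('side')
px=np.array([[368.4,345],[383.4,343.5],[361.5,308],[385.5,312]])-.4
ks=[('H',-1,'L'),('H',-1,'U'),('F',-1,'L'),('F',-1,'U')]
def P(p,yaw): 
    T=tin([p[0],p[1],.045],p[2],yaw); return proj(g,[T[k] for k in ks])
for yaw in (.0,.14,.28):
    r=least_squares(lambda p:(P(p,yaw)-px).ravel(),[.66,-.185,1.57]); print(yaw,r.x.round(4),r.cost.round(1),(P(r.x,yaw)-px).round(1).tolist())
for s in (.01,.02,.03,.04):
    print(s,P([.6296+.99*s,-.188+.14*s,1.57],.14).round(1).tolist())
E
python3 - <<'E'
from h import *
print(fit(('side',)))
g=grab('side')
for r in models.cut_out('tin','side'): print(r['conf'],np.round(r['extent']))
E
```

```text
0.0 [ 0.6524 -0.1733  1.4837] 40.3 [[-0.7, -3.3], [-0.2, -2.7], [4.3, 5.5], [-3.5, 0.6]]
0.14 [ 0.641  -0.1758  1.5037] 49.1 [[-1.0, -2.7], [-0.9, -3.6], [4.9, 6.5], [-3.1, -0.1]]
0.28 [ 0.6301 -0.1799  1.5251] 61.4 [[-1.2, -2.0], [-1.7, -4.5], [5.7, 7.2], [-3.0, -0.8]]
0.01 [[366.6, 345.8], [381.8, 344.0], [368.6, 317.6], [384.6, 315.7]]
0.02 [[370.9, 345.3], [386.1, 343.4], [373.2, 317.0], [389.2, 315.2]]
0.03 [[375.3, 344.7], [390.4, 342.9], [377.8, 316.5], [393.7, 314.6]]
0.04 [[379.6, 344.2], [394.8, 342.4], [382.3, 316.0], [398.2, 314.1]]
side 0.86 [359. 280.  31.  64.]
[(np.float64(193.5), np.float64(1.6), np.float64(0.01)), (np.float64(220.1), np.float64(1.55), np.float64(0.014)), (np.float64(220.9), np.float64(1.6), np.float64(0.012)), (np.float64(220.9), np.float64(1.65), np.float64(0.008)), (np.float64(227.9), np.float64(1.65), np.float64(0.01))]
0.83 [359. 278.  30.  68.]
0.56 [199. 243.  97.  80.]
```

The bottom corners put the tin upright with its foot advanced only slightly. The 30 N came from the tin tilting up under the gripper body. I'll push from a bit higher, straight and with no downward bias: even if it leans on the stack, the push below then slides its base in.

```bash
python3 -m creep '0 0 9 0; 4 0.5 0 0; 3 0.4 0 0; 2 0.3 0 0; 0 0 0 0'|grep -E 'eef|ft';python3 -m creep '2 0.3 0 0; 2 0.3 0 0; 0 0 0 0'|grep -E 'eef|ft';python3 -m creep '2 0.3 0 0; 2 0.3 0 0; 0 0 0 0'|grep -E 'eef|ft'; python3 - <<'E'
from h import *
print(fit(('side',)))
E
```

```text
eef_pos: [0.6358, -0.1878, 0.0885]
ft_force: [-5.9, -0.5, 5.2]
eef_pos: [0.64, -0.1872, 0.0886]
ft_force: [-4.3, -0.6, 4.7]
eef_pos: [0.6431, -0.1868, 0.0889]
ft_force: [-10.2, -1.1, 9.5]
side 0.88 [362. 268.  41.  74.]
[(np.float64(421.79999999999995), np.float64(1.65), np.float64(0.032)), (np.float64(448.79999999999995), np.float64(1.65), np.float64(0.03)), (np.float64(451.4), np.float64(1.65), np.float64(0.034)), (np.float64(469.6), np.float64(1.65), np.float64(0.028)), (np.float64(485.79999999999995), np.float64(1.6), np.float64(0.036))]
```

```bash
sed -i 's/np.arange(0,1.66,.05)/np.arange(TH0,2.1,.04)/; s/^def fit/TH0=0\ndef fit/' h.py
python3 -m creep '0 0 1 0; 0.5 0 1 0; 0.5 0 1 0; 0 0 0 0'|grep -E 'eef|ft';python3 -m creep '1 0.1 1 0; 1 0.1 1 0; 0 0 0 0'|grep -E 'eef|ft'; python3 - <<'E'
import h; h.TH0=1.3
from h import *
print(fit(('side',)));print(fit(('top',)))
E
```

```text
eef_pos: [0.6431, -0.1867, 0.0893]
ft_force: [-8.2, -1.5, 0.9]
eef_pos: [0.6434, -0.1867, 0.0895]
ft_force: [-12.5, -3.2, -2.5]
side 0.87 [357. 274.  45.  70.]
[(np.float64(244.5), np.float64(1.86), np.float64(0.016)), (np.float64(247.79999999999998), np.float64(1.86), np.float64(0.018)), (np.float64(257.5), np.float64(1.82), np.float64(0.018)), (np.float64(258.4), np.float64(1.9), np.float64(0.014)), (np.float64(261.3), np.float64(1.9), np.float64(0.016))]
top 0.92 [375. 170.  60.  37.]
[(np.float64(526.0), np.float64(1.82), np.float64(0.018)), (np.float64(530.5999999999999), np.float64(1.86), np.float64(0.016)), (np.float64(532.3), np.float64(1.78), np.float64(0.022)), (np.float64(532.5), np.float64(1.86), np.float64(0.014)), (np.float64(532.9), np.float64(1.78), np.float64(0.02))]
```

Now it leans 0.28 rad on the stack as predicted. Continuing the push with an upward bias to unload the base.

```bash
for i in 1; do python3 -m creep '1 0.1 1 0; 1 0.1 1 0; 0 0 0 0'|grep -E 'eef|ft';python3 -m creep '1 0.1 1 0; 1 0.1 1 0; 0 0 0 0'|grep -E 'eef|ft';python3 -m creep '1 0.1 1 0; 1 0.1 1 0; 0 0 0 0'|grep -E 'eef|ft'; done; python3 - <<'E'
import h; h.TH0=1.3
from h import *
print(fit(('side',)))
E
```

```text
eef_pos: [0.6436, -0.1866, 0.0897]
ft_force: [-17.9, -4.3, -6.1]
eef_pos: [0.6441, -0.1865, 0.0903]
ft_force: [-23.5, -3.9, -8.2]
eef_pos: [0.6444, -0.1864, 0.0907]
ft_force: [-28.3, -4.6, -9.4]
side 0.57 [355. 274.  45.  70.]
[(np.float64(253.5), np.float64(1.86), np.float64(0.016)), (np.float64(264.8), np.float64(1.9), np.float64(0.014)), (np.float64(267.79999999999995), np.float64(1.86), np.float64(0.018)), (np.float64(269.59999999999997), np.float64(1.9), np.float64(0.016)), (np.float64(270.5), np.float64(1.94), np.float64(0.014))]
```

Friction is too high, so this self-locks against the stack. New plan: back off so it settles upright, then grip it across its thickness from above and carry it close to the stack.

```bash
python3 -m creep '-3 -0.4 -3 0; -3 -0.4 -3 0; -2 -0.3 0 0; -2 -0.3 0 0; -2 -0.3 0 0'|grep -E 'eef|ft';python3 -m creep '-2 -0.3 0 0; -2 -0.3 0 0; -2 -0.3 0 0; -2 -0.3 0 0; -2 -0.3 0 0'|grep -E 'eef|ft'; python3 -m creep '-12 -1.6 0 0; -20 -2 20 0; -20 0 30 0; 0 0 30 0; 0 0 20 0' 0.4|grep -E 'clock|eef|ft'; python3 - <<'E'
import h; h.TH0=1.3
from h import *
print(fit(('side',)));
for y in (.06,.14,.22): print(y,fit(('top','side'),yaw=y,verbose=False)[:2])
w=grab('wrist'); print(np.round(w['position'],3)); print(bot.observe()['joint_pos'].round(1))
E
```

```text
eef_pos: [0.6408, -0.1869, 0.0926]
ft_force: [-0.4, -0.3, -0.3]
eef_pos: [0.6306, -0.1886, 0.0926]
ft_force: [-2.1, -0.2, -0.9]
clock: 31.62
eef_pos: [0.5791, -0.1924, 0.1952]
ft_force: [-0.1, -0.6, -1.4]
side 0.62 [357. 267.  30.  78.]
[(np.float64(47.4), np.float64(1.58), np.float64(0.01)), (np.float64(62.0), np.float64(1.54), np.float64(0.012)), (np.float64(68.1), np.float64(1.54), np.float64(0.014)), (np.float64(86.1), np.float64(1.58), np.float64(0.012)), (np.float64(95.5), np.float64(1.62), np.float64(0.01))]
side no mask
0.06 [(np.float64(258.5), np.float64(1.54), np.float64(0.01)), (np.float64(261.1), np.float64(1.58), np.float64(0.008))]
0.14 [(np.float64(315.5), np.float64(1.54), np.float64(0.014)), (np.float64(322.0), np.float64(1.54), np.float64(0.012))]
0.22 [(np.float64(494.79999999999995), np.float64(1.58), np.float64(0.012)), (np.float64(497.4), np.float64(1.54), np.float64(0.014))]
[ 0.652 -0.18   0.333]
[-21.8  17.5  68.4  -0.   94.1  59.9]
```

```bash
python3 -m creep '0 0 0 0.174; 0 0 0 0.174; 0 0 0 0.174; 0 0 0 0.174; 0 0 0 0.174'|grep -E 'eef';python3 -m creep '20 2.5 0 0.174; 20 2.5 0 0.174; 20 2.5 0 0.174; 20 2 0 0.174; 0 0 0 0'|grep -E 'clock|eef|ori|open'; python3 - <<'E'
import h; h.TH0=1.3
from h import *
w=grab('wrist')
for r in models.cut_out('tin','wrist'):
    m=r['region'].astype(np.uint8); print(r['conf'],r['extent'])
    c,_=cv2.findContours(m,0,2); c=max(c,key=cv2.contourArea)
    P=onz(w,c.reshape(-1,2)+.0,.145)[:,:2]
    rr=cv2.minAreaRect(P.astype(np.float32)*1000); print(np.round(cv2.boxPoints(rr)).tolist(),rr)
T=tin([.6296+.99*.011,-.188+.14*.011,.045],1.57)
print({k[0]+k[2]+str(k[1]):proj(w,v)[0].round().tolist() for k,v in T.items()})
b=bot.observe();print(b['eef_pos'],b['opening'])
print(fit(('top',)))
E
```

```text
eef_pos: [0.5786, -0.1922, 0.1925]
clock: 33.62
eef_pos: [0.6591, -0.1823, 0.1917]
orientation: [[-0.139, 0.99, -0.001], [0.99, 0.139, 0.0], [0.0, -0.001, -1.0]]
opening: 0.597
0.88 [281.4, 122.7, 72.5, 255.2]
[[630.0, -112.0], [651.0, -259.0], [685.0, -255.0], [664.0, -107.0]] ((657.3980712890625, -183.2762451171875), (35.03903579711914, 148.9816436767578), 8.065614700317383)
0.49 [321.6, 120.3, 35.3, 256.5]
[[648.0, -109.0], [668.0, -256.0], [685.0, -254.0], [665.0, -107.0]] ((666.3807373046875, -181.6104736328125), (17.44229507446289, 148.17825317382812), 7.656900882720947)
{'FU1': [355.0, 123.0], 'FL1': [284.0, 123.0], 'FU-1': [348.0, 377.0], 'FL-1': [292.0, 377.0], 'HU1': [344.0, 122.0], 'HL1': [298.0, 122.0], 'HU-1': [341.0, 301.0], 'HL-1': [301.0, 301.0]}
[ 0.6582071  -0.18275344  0.19224542] 0.6014459013982211
top 0.95 [376. 177.  66.  29.]
[(np.float64(339.0), np.float64(1.42), np.float64(0.02)), (np.float64(341.8), np.float64(1.42), np.float64(0.022)), (np.float64(343.7), np.float64(1.46), np.float64(0.018)), (np.float64(346.7), np.float64(1.46), np.float64(0.02)), (np.float64(346.9), np.float64(1.38), np.float64(0.026))]
```

The wrist mask gives exactly 35 x 149 mm at z = 0.145, centred at (0.657, -0.183) with yaw 0.141. That matches the tool, so I descend and grip.

```bash
python3 -m creep '-1 -0.3 -20 0; 0 0 -20 0; 0 0 -20 0; 0 0 -15 0; 0 0 0 0'|grep -E 'eef|ft'; python3 -m creep '0 0 0 0; 0 0 0 0; 0 0 0 0; 0 0 0 0; 0 0 0 0' 0.75|grep -E 'clock|eef|ft|open|grip'; python3 -m creep '0 0 1 0; 0 0 1 0; 0 0 0 0'|grep -E 'eef|ft|open'
```

```text
eef_pos: [0.6569, -0.1827, 0.1155]
ft_force: [-0.1, 0.5, 1.0]
clock: 35.08
eef_pos: [0.658, -0.1832, 0.1189]
ft_force: [-3.5, -0.1, 5.4]
opening: 0.369
gripper_force: 64.2
eef_pos: [0.6577, -0.183, 0.119]
ft_force: [1.6, -0.7, -1.7]
opening: 0.369
```

```bash
python3 -m creep '0 0 2 0; 0 0 1 0; 3 0.4 0 0; 3 0.4 0 0; 0 0 0 0'|grep -E 'eef|ft'; python3 -m creep '2 0.3 0 0; 2 0.3 0 0; 1 0.1 0 0; 0 0 0 0'|grep -E 'eef|ft'; python3 -m creep '1 0.1 0 0; 1 0.1 0 0; 0 0 0 0'|grep -E 'eef|ft';python3 -m creep '1 0.1 0 0; 1 0.1 0 0; 0 0 0 0'|grep -E 'eef|ft'
```

```text
eef_pos: [0.6638, -0.182, 0.1223]
ft_force: [-0.0, -0.9, -5.1]
eef_pos: [0.6687, -0.1815, 0.1225]
ft_force: [-0.8, 0.9, -5.9]
eef_pos: [0.6707, -0.1813, 0.1225]
ft_force: [-0.2, -0.4, -4.3]
eef_pos: [0.6727, -0.1811, 0.1225]
ft_force: [0.2, 0.1, -5.3]
```

```bash
for i in 1; do python3 -m creep '1 0.1 0 0; 0 0 0 0'|grep -E 'eef|ft';python3 -m creep '1 0.1 0 0; 0 0 0 0'|grep -E 'eef|ft';python3 -m creep '1 0.1 0 0; 0 0 0 0'|grep -E 'eef|ft';python3 -m creep '1 0.2 0 0; 0 0 0 0'|grep -E 'eef|ft';done
```

```text
eef_pos: [0.6737, -0.181, 0.1225]
ft_force: [-0.6, -0.6, -5.4]
eef_pos: [0.6747, -0.1809, 0.1225]
ft_force: [-0.7, 0.3, -4.9]
eef_pos: [0.6756, -0.1808, 0.1225]
ft_force: [0.6, 0.7, -4.6]
eef_pos: [0.6756, -0.1808, 0.1226]
ft_force: [-7.2, 1.4, -2.1]
```

The rear finger touches the stack, so the gap is about 13–14 mm, which is too marginal. I'll set the tin down, regrip at its +y end and swing the far end in toward the stack.

```bash
python3 -m creep '-3 -0.4 0 0; 0 0 -1.5 0; 0 0 -1 0; 0 0 -1 0; 0 0 0 0'|grep -E 'eef|ft'; python3 -m creep '0 0 -0.7 0; 0 0 0 0'|grep -E 'eef|ft'; python3 -m creep '0 0 0 0; 0 0 0 0' 0.56|grep -E 'eef|ft|open'; python3 -m creep '0 0 15 0; 0 0 20 0; 0 0 10 0; -4 27 0 0; -4 27 0 0'|grep -E 'eef|ft|ori'; python3 - <<'E'
from h import *
for _ in range(2):
  w=grab('wrist')
  for r in models.cut_out('tin','wrist')[:1]:
    m=r['region'].astype(np.uint8); print(r['conf'],r['extent'])
    c,_=cv2.findContours(m,0,2); c=max(c,key=cv2.contourArea)
    P=onz(w,c.reshape(-1,2)+.0,.145)[:,:2]
    rr=cv2.minAreaRect(P.astype(np.float32)*1000); print(rr)
b=bot.observe();print(b['eef_pos'],b['opening'])
E
```

```text
eef_pos: [0.6737, -0.1809, 0.119]
ft_force: [-0.1, -0.3, -5.1]
eef_pos: [0.6737, -0.1809, 0.119]
ft_force: [-2.1, 1.0, -0.8]
eef_pos: [0.673, -0.1811, 0.1186]
ft_force: [-5.6, 1.0, 0.5]
opening: 0.44
eef_pos: [0.6659, -0.1266, 0.1645]
orientation: [[-0.139, 0.99, 0.002], [0.99, 0.139, -0.0], [-0.001, 0.002, -1.0]]
ft_force: [0.6, -0.4, -0.2]
0.83 [285.6, 195.8, 75.0, 214.1]
((668.21337890625, -144.1464080810547), (34.776275634765625, 115.9359359741211), 8.415596008300781)
0.98 [1.3, 0.7, 118.9, 150.4]
((526.5205688476562, -41.04991149902344), (67.59429931640625, 54.471431732177734), 29.618274688720703)
[ 0.66598837 -0.12702133  0.16428838] 0.43442003474064095
```

Aligned within 0.5 mm; regripping at the end.

```bash
python3 -m creep '0 0 -20 0; 0 0 -18 0; 0 0 -8 0; 0 0 0 0'|grep -E 'eef|ft'; python3 -m creep '0 0 0 0; 0 0 0 0; 0 0 0 0; 0 0 0 0' 0.75|grep -E 'clock|eef|ft|open|grip'; python3 -m creep '0 0 1 0; 0 0 1 0; 1 0 0 0.02; 0 0 0 0.02; 0 0 0 0'|grep -E 'eef|ft|open'; python3 -m creep '0 0 0 0.02; 0 0 0 0.01; 0 0 0 0'|grep -E 'eef|ft|ori'
```

```text
eef_pos: [0.6651, -0.1271, 0.1158]
ft_force: [1.2, 0.3, -0.2]
clock: 41.28
eef_pos: [0.6655, -0.1269, 0.1172]
ft_force: [-0.3, 1.0, -4.1]
opening: 0.363
gripper_force: 60.0
eef_pos: [0.6666, -0.1269, 0.1192]
ft_force: [0.6, 0.4, -5.8]
opening: 0.362
eef_pos: [0.6666, -0.127, 0.1193]
orientation: [[-0.209, 0.978, 0.0], [0.978, 0.209, 0.0], [0.0, 0.0, -1.0]]
ft_force: [-0.1, -0.2, -5.2]
```

```bash
for i in 1; do python3 -m creep '0 0 0 0.015; 0 0 0 0'|grep -E 'eef|ft'; python3 -m creep '0 0 0 0.01; 0 0 0 0'|grep -E 'ft';python3 -m creep '0 0 0 0.01; 0 0 0 0'|grep -E 'ft|ori'; done; python3 -c "
from station import bot;print(bot.observe()['moment'])"
```

```text
eef_pos: [0.6666, -0.127, 0.1193]
ft_force: [-0.0, 0.0, -5.4]
ft_force: [-0.4, 0.5, -4.5]
orientation: [[-0.242, 0.97, -0.001], [0.97, 0.242, -0.0], [0.0, -0.001, -1.0]]
ft_force: [-2.9, -0.3, -4.5]
[ 0.14992253  0.50247068 -0.30164111]
```

The far end touches the stack with the tin yawed about 0.105 rad, so its middle is about 8 mm off the stack. Setting down and releasing.

```bash
python3 -m creep '0 0 -1 0; 0 0 -1 0; 0 0 0 0'|grep -E 'eef|ft'; python3 -m creep '0 0 -0.7 0; 0 0 0 0'|grep -E 'eef|ft'; python3 -m creep '0 0 0 0; 0 0 0 0' 0.57|grep -E 'eef|ft|open'; python3 -m creep '0 0 10 0; 0 0 15 0; 0 0 20 0; 0 0 20 0; 0 0 20 0'|grep -E 'eef|ft'; python3 -m creep '-8 -40 0 0; 0 -20 0 0; 0 0 0 0; 0 0 0 0; 0 0 0 0'|grep -E 'clock|eef|ft';  python3 - <<'E'
from h import *
w=grab('wrist')
for r in models.cut_out('tin','wrist')[:2]:
    m=r['region'].astype(np.uint8); print(r['conf'],r['extent'])
    c,_=cv2.findContours(m,0,2); c=max(c,key=cv2.contourArea)
    P=onz(w,c.reshape(-1,2)+.0,.145)[:,:2]
    rr=cv2.minAreaRect(P.astype(np.float32)*1000); print(rr)
    a=np.radians(rr[2]); top=np.array(rr[0])+17.5*np.array([np.cos(a),np.sin(a)])
    print('top->stack mm',(top-[557,-160])@[.9905,.137]-145, 'yaw',a-.139)
print(bot.observe()['ft_force'])
E
```

```text
eef_pos: [0.6665, -0.127, 0.1174]
ft_force: [-3.7, 0.6, -3.2]
eef_pos: [0.6665, -0.1269, 0.1171]
ft_force: [-5.5, -0.1, -0.4]
eef_pos: [0.6657, -0.1273, 0.1168]
ft_force: [-10.7, -0.4, 0.8]
opening: 0.426
eef_pos: [0.6673, -0.1269, 0.2044]
ft_force: [-0.5, -0.1, -0.1]
clock: 45.15
eef_pos: [0.6589, -0.1858, 0.2015]
ft_force: [0.5, 0.1, -0.3]
0.84 [326.6, 120.2, 69.6, 246.2]
((679.206298828125, -180.07125854492188), (35.71183395385742, 148.3455810546875), 14.352821350097656)
top->stack mm -9.31737953423169 yaw 0.11150398950974183
0.57 [1.6, 0.6, 160.5, 65.5]
((499.97216796875, -87.27815246582031), (97.04315185546875, 31.062631607055664), 29.581275939941406)
top->stack mm -175.26522528053673 yaw 0.3772906620929579
[ 0.850283    0.40566957 -0.43894602]
```

The tin stands upright (mask 36 x 148 mm), about 8–9 mm from the stack, yaw 0.11 rad off, and the robot is clear. Handing in.

```bash
python3 -c "
from station import ticket;print(ticket.close_job())"
```

```text
the job is handed in; nothing more can be done
None
```

The job is handed in: the lid was pressed shut, and the tin stands upright on its hinge edge on the case with its lid face about 8–9 mm from the boxes and turned about 0.11 rad, both within the limits by my own measurement; `close_job()` returned no verdict, and I did not re-measure the bystanders.

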